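# Lock the medicine box

## Task

Lock the white medicine box, the one with the green cross: press the orange lock head on its lid down, turn it a quarter turn clockwise (seen from above) while it is down, and let it go so that its cam catches. Leave the lock of the blue box as it is.

Things in the scene. Friction and masses are not known exactly. Their poses are not given: they have to be found in the camera images.
- medbox_grip (a point): Orange lock head on the white box with a green cross (104x124 mm, lid at z 55 mm, fixed). Disc 40 mm wide, 5 thick, 15 mm clear of the lid; on it an upright wing 40 long, 14 wide, 28 high: pinch it across the 14 mm. Point: on the turning axis, mid wing, 20 mm above the disc's top, 8 mm below the wing's top (z 95 mm while up). x along the wing, y across it, z up; it moves with the head.
- medbox_press (a joint): How far that head is pressed down, m: 0 = up (unlocked), stop at 0.013. A spring pushes it up with 3 N at the top, 9 N at the stop. The head can turn only while pressed by more than about 0.0085 (10 to 12 mm is a good press). Once turned and let go it rises into a notch and stays caught at about 0.006.
- medbox_turn (a joint): Turn of that head, rad, clockwise seen from above: starts near 0 (unlocked; wing along the box's front-back axis, about 0.3 of play while not pressed), stop at 1.66. Locked at about 1.57; the notch catches from about 1.35 on. It turns easily (about 0.03 N m).
- bluebox_grip (a point): The same point on the like lock head of the plain blue box, same size and make, fixed too: to be left alone. The two boxes may stand either way round, left or right.
- bluebox_press (a joint): Press of the blue box's lock head in m, as for the other: stays up.
- bluebox_turn (a joint): Turn of the blue box's lock head in rad, as for the other: stays unlocked.

How it is judged:
By the outcome, as a careful person would: the job done as asked, in the order asked, and still so for the second after the job is handed in, with the robot touching nothing.
It also fails if it takes over 35 s, if anything falls off the work surface, if the arm or the gripper's body presses on something with over 40 N, if the wrist force passes 120 N, or if a joint passes its speed limit or range.

## Robot

A 6-joint arm with a two-finger parallel gripper is mounted at the origin on a cart in front of the work surface, level with it; the furniture and walls round the work are solid. World frame = base frame: x ahead of the robot, y to its left, z up, the work surface at z = 0. Lengths are in m, angles in rad, forces in N, time in s.
With the tool pointing down it reaches from about 0.4 to 0.825 m from the base axis. Payload 7 kg.
Tool frame: the origin (TCP) lies on the centre line of the jaws, within the pads' length; the fingertips stand arm.tip_reach ahead of it and the grasp point (between the pads) lies 5 mm behind it (arm.tip_reach is the distance from the TCP to the fingertips, in m); z points along the fingers, y is the line along which they close (so a half turn about z gives the same grasp; the last joint's range is limited). The gripper opens to 88 mm and grips with 3 to 60 N. Pads are 19 mm wide; open, the fingers measure 130 mm over their backs; the gripper's body (78 mm by 193 mm) begins 47 mm behind the grasp point.
Start: joints at [-0.88, 0.359, 0.012, 0, -1.224, -0.288], TCP at [0.265, -0.621, 0.241] pointing down, gripper open.
Joint ranges: [-3.07, 3.07], [-1.43, 2.12], [-1.02, 1.25], [-3.03, 1.67], [-3.05, -0], [-3.03, 3.03]. Speed limits (rad/s): [2.39, 2.39, 3.01, 3.14, 3.14, 3.14].

## Interface

Orientations are given as [roll, pitch, yaw] about the fixed x, y, z axes, in that order (R = Rz(yaw) Ry(pitch) Rx(roll)).
In Python, from station import status, optics, order, arm gives the robot as it stands. The module is installed in compiled form; this text tells all that it offers.
- The arm moves only by the shell command python3 -m jog 'ROWS' [FORCE]. ROWS is JSON, a list of rows, each a list of 3 entries, a list of its own where there are three numbers: the gripper command: -1 is shut, 1 is fully open, values between are in proportion, then the shift along the tool's x, y, z in mm, then the turn about the tool's z in rad. A call has 1 to 20 rows; each row is the pose to reach, as a shift and turn from the pose commanded when the call began, along the tool's axes at that moment; what a row does not reach only later rows make up. A row lasts 1/8 s, in which the tool goes at most 62.5 mm and 10.7 degrees, less where a joint would pass 70% of its speed; a pose out of reach is approached as far as the arm can. A call with a gripper value outside its range is refused whole. The fingers move at their own pace and stop on an object; FORCE is the grip in N (left out, the last holds). Time passes only in rows, so rows that repeat a pose let the fingers close. It gives the time, the measured TCP pose, the force, the opening and the grip force at its end, in the units of the state.
- status.get_state(): the state, without advancing time (a new reading comes with each control period).
- optics.grab_frame(name): name is "scene" or "side" or "wrist"; returns a dict with "color" (384x512x3 uint8, red, green, blue), "mtx" (3x3 intrinsics, pixels), "cam_to_world" (4x4, takes a point from camera to world coordinates). Camera axes: x right, y down, z forward; pixel columns grow to the right and rows downward; lengths in m; the calibration is good to about 2 mm. A picture is of the moment at which its call begins. There is no depth.
- order.job_done(): hands the job in; it is judged then, once.
The state is a dict: "t": time; "q": joint angles; "qd": joint speeds; "joint_efforts": joint torques, N m; "eef_pos": TCP position; "ee_rot": TCP orientation; "force": force on the tool from outside, world axes, zero at the start; "moment": the same for the moment, N m; "width": finger opening in m; "gripper_force": force on a finger pad.
Only numpy, scipy, OpenCV 4.12 (cv2) and the standard library are available. Lean on these libraries where they do the work, as an engineer would, in place of code of your own. Each camera call takes 0.05 s, during which the arm holds its last target. There are 200 camera calls.

## Working session

There is one attempt and no reset: what is moved stays moved. The work goes in short steps, Python scripts to look and compute and a shell command to move; the robot and the scene stay as the last step left them, time stands still between calls to the robot, and variables do not carry over. Pictures are saved under pics/ and viewed, at most 10 in all, crops included, and the job is handed in when it is done.

```bash
mkdir -p pics; python3 - <<'E'
from station import status,optics,arm
import cv2,numpy as np
s=status.get_state();print(s['t'],s['eef_pos'],s['ee_rot'],s['width'],arm.tip_reach)
a=[]
for n in ("scene","side"):
    f=optics.grab_frame(n);cv2.imwrite(f'pics/{n}0.png',f['color'][:,:,::-1]);np.savez(f'{n}.npz',**f);print(f['cam_to_world'].round(3).tolist())
E
```

```text
0.0 [ 0.26438203 -0.62057504  0.23961294] [ 3.13995039e+00 -1.31362929e-04 -2.73896315e+00] 0.08761485884274912 0.014
[[0.661, -0.405, 0.632, -0.005], [-0.75, -0.343, 0.565, -0.607], [-0.012, -0.848, -0.53, 0.571], [0.0, 0.0, 0.0, 1.0]]
[[-0.952, -0.154, 0.265, 0.296], [-0.307, 0.495, -0.813, 0.543], [-0.006, -0.855, -0.518, 0.543], [0.0, 0.0, 0.0, 1.0]]
```

View pics/scene0.png

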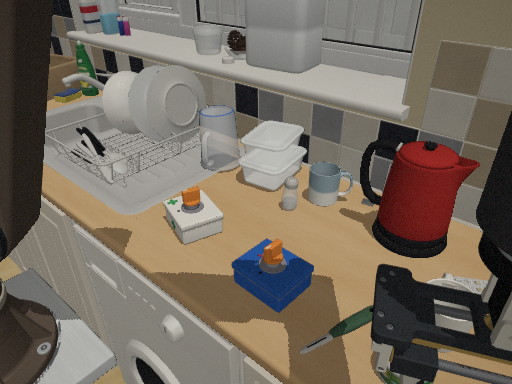

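View pics/side0.png

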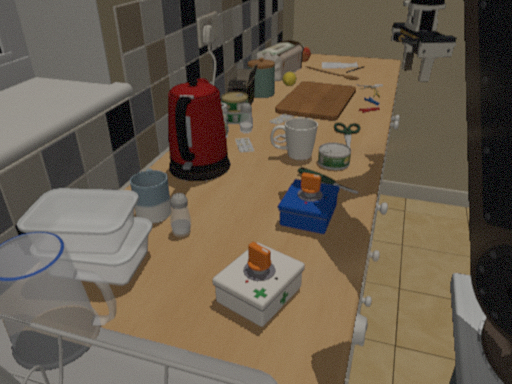

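Scene: the white box's orange wing is at about (191,197), the blue box's at (274,252). Side: the white box's wing is at about (259,258), the blue box's at (311,184). The sink is to the left.

```bash
cat > h.py <<'E'
import cv2,numpy as np
def ray(f,p):
    d=f['cam_to_world'][:3,:3]@np.linalg.solve(f['mtx'],[p[0],p[1],1.]);return f['cam_to_world'][:3,3],d/np.linalg.norm(d)
def plane(f,p,z):
    o,d=ray(f,p);return o+d*(z-o[2])/d[2]
def tri(f,p,g,q):
    (o,d),(e,k)=ray(f,p),ray(g,q)
    s=np.linalg.lstsq(np.c_[d,-k],e-o,rcond=None)[0];a,b=o+s[0]*d,e+s[1]*k
    return (a+b)/2,np.linalg.norm(a-b)
def blobs(f,lo=(5,150,120),hi=(18,255,255)):
    m=cv2.inRange(cv2.cvtColor(f['color'],cv2.COLOR_RGB2HSV),np.array(lo),np.array(hi))
    n,l,st,c=cv2.connectedComponentsWithStats(m)
    return [(st[i].tolist(),c[i].round(1),l==i) for i in range(1,n) if st[i][4]>60]
E
python3 - <<'E'
from h import *
f,g=[dict(np.load(n+'.npz')) for n in('scene','side')]
for n,F in(('scene',f),('side',g)):
    for lo in ((5,200,150),):
        for b in blobs(F,lo): print(n,b[:2])
a=cv2.resize(f['color'][175:260,150:250],None,fx=4,fy=4,interpolation=2);b=cv2.resize(g['color'][235:325,205:305],None,fx=4,fy=4,interpolation=2)
h=np.zeros((360,800,3),np.uint8);h[:340,:400]=a;h[:,400:]=b
cv2.imwrite('pics/crop.png',h[:,:,::-1])
E
```

```text
(no output)
```

View pics/crop.png

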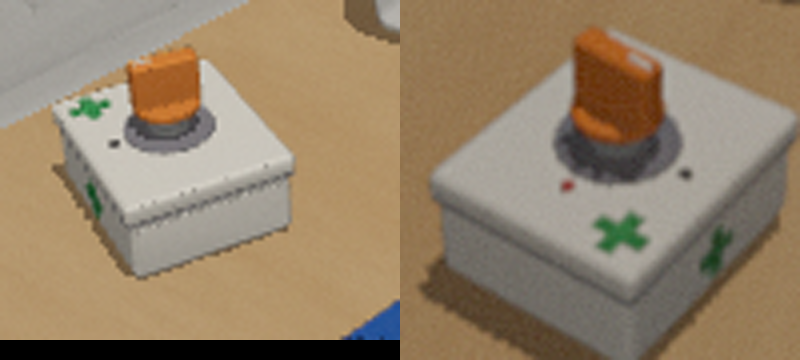

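The crop shows the white box's lid corners and the grey ring round the lock. In crop pixels (4x), the scene corners are (55,108), (125,218), (293,160), (205,65), with the ring at (170,126). The side corners are (432,182), (632,297), (798,120), with the ring at (618,145).

```bash
python3 - <<'E'
from h import *
f,g=[dict(np.load(n+'.npz')) for n in('scene','side')]
S=lambda u,v:(150+u/4-.4,175+v/4-.4); D=lambda u,v:(205+(u-400)/4-.4,235+v/4-.4)
for n,F,P in(('scene',f,[S(55,108),S(125,218),S(293,160),S(205,65)]),('side',g,[D(432,182),D(632,297),D(798,120)])):
    print(n,[(plane(F,p,.053)[:2]*1000).round(0).tolist() for p in P])
print('ring',plane(f,S(170,126),.056),plane(g,D(618,145),.056))
R=[]
for n,F,w in(('scene',f,(175,180,210,212)),('side',g,(240,235,275,280))):
    hsv=cv2.cvtColor(F['color'],cv2.COLOR_RGB2HSV)
    m=cv2.inRange(hsv,np.array([5,170,70]),np.array([18,255,255]));k=np.zeros_like(m);k[w[1]:w[3],w[0]:w[2]]=255
    m&=k;M=cv2.moments(m,True);c=(M['m10']/M['m00'],M['m01']/M['m00']);R.append(c)
    r=cv2.minAreaRect(cv2.findNonZero(m));print(n,c,M['m00'],r,cv2.boundingRect(m))
print('wing',tri(f,R[0],g,R[1]))
# wing top corners (ends), z=.103
print('top scene L,R',plane(f,S(128,66),.103),plane(f,S(199,56),.103),'near edge; side',plane(g,D(575,42),.103),plane(g,D(662,80),.103),plane(g,D(595,28),.103))
E
```

```text
scene [[441.0, 77.0], [398.0, -39.0], [496.0, -70.0], [533.0, 44.0]]
side [[536.0, 48.0], [439.0, 84.0], [403.0, -34.0]]
ring [0.47029134 0.0058125  0.056     ] [0.46946406 0.00741228 0.056     ]
scene (191.1056603773585, 196.37735849056602) 265.0 ((191.00001525878906, 196.50001525878906), (17.062103271484375, 17.062103271484375), 78.69007110595703) (182, 187, 18, 19)
side (257.90928725701946, 257.44708423326136) 463.0 ((259.352294921875, 256.1584777832031), (22.021596908569336, 27.679540634155273), 3.1798300743103027) (248, 242, 23, 29)
wing (array([0.47139621, 0.00634052, 0.08266355]), np.float64(0.0008881695303508487))
top scene L,R [0.45171605 0.01379694 0.103     ] [ 0.48498879 -0.00885897  0.103     ] near edge; side [0.48846429 0.00450722 0.103     ] [0.44796919 0.01729798 0.103     ] [ 0.48367784 -0.00678671  0.103     ]
```

```bash
cat >> h.py <<'E'
from scipy.spatial.transform import Rotation as Ro
def shift(s,t):
    return (Ro.from_euler('xyz',s['ee_rot']).as_matrix().T@(np.array(t)-s['eef_pos'])*1000).round(1)
E
python3 - <<'E'
from h import *
from station import status
f,g=[dict(np.load(n+'.npz')) for n in('scene','side')]
print('kettle',plane(f,(410,243),0),'side',plane(g,(198,170),0),'mug',plane(f,(322,200),0),'blue lid',plane(f,(272,268),.055))
print(shift(status.get_state(),[.470,.0065,.24]))
E
```

```text
kettle [ 0.74158268 -0.41426335  0.        ] side [ 0.7633196 -0.3859401  0.       ] mug [ 0.76362854 -0.16787916  0.        ] blue lid [ 0.43042103 -0.26608262  0.055     ]
[-4.349e+02  4.964e+02  4.000e-01]
```

```bash
python3 -m jog '[[1,[-43,50,0],-0.17],[1,[-87,99,0],-0.34],[1,[-130,149,0],-0.51],[1,[-174,199,0],-0.68],[1,[-217,248,0],-0.85],[1,[-261,298,0],-1.02],[1,[-304,347,0],-1.19],[1,[-348,397,0],-1.36],[1,[-391,447,0],-1.53],[1,[-435,496,0],-1.7],[1,[-435,496,0],-1.87],[1,[-435,496,0],-2.04],[1,[-435,496,0],-2.21],[1,[-435,496,0],-2.38],[1,[-435,496,0],-2.41],[1,[-435,496,0],-2.41]]'
python3 - <<'E'
from h import *
from station import status,optics
s=status.get_state();print(s['t'],s['eef_pos'],s['ee_rot'],s['q'])
f=optics.grab_frame('wrist');np.savez('wrist.npz',**f);cv2.imwrite('pics/w1.png',f['color'][:,:,::-1])
hsv=cv2.cvtColor(f['color'],cv2.COLOR_RGB2HSV)
for b in blobs(f,(5,170,70)): 
    print(b[:2]);r=cv2.minAreaRect(np.argwhere(b[2])[:,::-1].astype(np.float32));print(r,[(plane(f,p,.103)*1000).round(0).tolist() for p in cv2.boxPoints(r)],plane(f,r[0],.1))
E
```

```text
t: 2.1
eef_pos: [0.4702, 0.0058, 0.2404]
ee_rot: [3.141, 0.0, -0.332]
force: [0.4, 0.7, -0.5]
width: 0.0876
gripper_force: 0.0
2.1 [0.47019065 0.00577845 0.24044482] [ 3.14146363e+00  2.20277988e-04 -3.31797692e-01] [ 4.32379328e-01  1.53407889e-02 -4.20768315e-01 -6.53831553e-05
 -1.13493553e+00  8.06646933e-01]
([487, 107, 25, 35, 698], array([500.8, 124.9]))
((499.0, 124.0), (34.0, 24.0), 90.0) [[473.0, -220.0, 103.0], [465.0, -242.0, 103.0], [433.0, -239.0, 103.0], [441.0, -216.0, 103.0]] [ 0.45222785 -0.23161332  0.1       ]
([246, 162, 33, 39, 808], array([262.2, 177.7]))
((261.01104736328125, 179.2586669921875), (31.902053833007812, 36.00214385986328), 38.1572265625) [[480.0, 29.0, 103.0], [500.0, -2.0, 103.0], [473.0, -20.0, 103.0], [451.0, 11.0, 103.0]] [0.47541185 0.00467445 0.1       ]
```

View pics/w1.png

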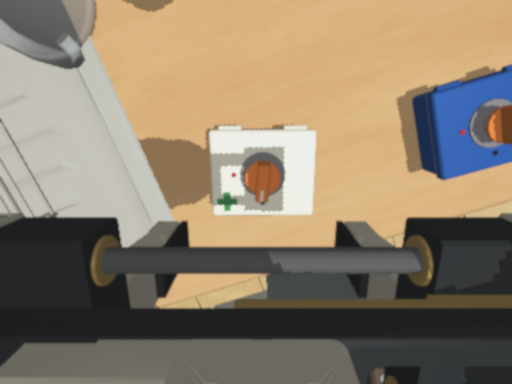

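The wrist view shows the white box at (262,172), square to the tool. The wing stands vertically in the picture with its pointer at (262,196), and the red (locked) dot is on the left at (234,175).

```bash
python3 - <<'E'
from h import *
f=dict(np.load('wrist.npz'));c=f['color'][145:215,220:310]
cv2.imwrite('pics/w1c.png',cv2.resize(c,None,fx=7,fy=7,interpolation=2)[:,:,::-1])
# lid corners ; disc centre (disc top z .075)
w=cv2.inRange(f['color'],np.array([190,190,180]),np.array([255,255,255]));w[:, :200]=0;w[:,330:]=0;w[:120]=0;w[225:]=0
n,l,st,ct=cv2.connectedComponentsWithStats(w);i=1+st[1:,4].argmax()
r=cv2.minAreaRect(np.argwhere(l==i)[:,::-1].astype(np.float32));print(r)
b=np.array([plane(f,p,.055) for p in cv2.boxPoints(r)]);print(b.round(3).tolist(),b.mean(0))
e=b-np.roll(b,1,0);print(np.degrees(np.arctan2(e[:,1],e[:,0])),np.linalg.norm(e,axis=1))
E
```

```text
((262.5, 170.0), (88.0, 105.0), 90.0)
[[0.542, 0.042, 0.055], [0.504, -0.069, 0.055], [0.403, -0.04, 0.055], [0.445, 0.081, 0.055]] [0.47338731 0.00360951 0.055     ]
[ -21.75369548 -109.00442159  163.84753443   70.99669851] [0.10529954 0.11823492 0.10530626 0.12852522]
```

View pics/w1c.png

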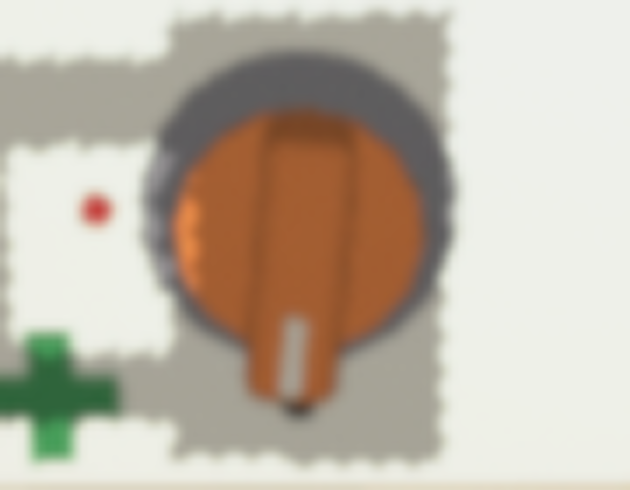

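```bash
python3 - <<'E'
from h import *
f=dict(np.load('wrist.npz'));P=lambda u,v,z:plane(f,(219.6+u/7,144.6+v/7),z)
print(f['cam_to_world'].round(3)[:3].tolist())
print('ring',P(299,205,.056),'disc',P(300,230,.075))
a,b,c,d=[P(*p,.103) for p in((266,145),(353,145),(338,395),(248,395))]
print('top',a,b,c,d,(a+b+c+d)/4)
for p,q in((d,a),(c,b)): print(np.degrees(np.arctan2(*(q-p)[1::-1])),np.linalg.norm(q-p))
E
```

```text
[[-0.326, -0.911, -0.252, 0.538], [-0.945, 0.314, 0.087, -0.017], [-0.0, 0.266, -0.964, 0.384]]
ring [0.47133471 0.00454752 0.056     ] disc [0.47131894 0.00443713 0.075     ]
top [0.49067515 0.00300301 0.103     ] [ 0.48663778 -0.00871973  0.103     ] [0.45196035 0.0052509  0.103     ] [0.45628249 0.01780084 0.103     ] [0.47138894 0.00433375 0.103     ]
-23.28034493478113 0.03744102755181858
-21.943218999283225 0.03738586459279872
```

```bash
python3 -m jog '[[1,[0,0,50],0.06],[1,[0,0,100],0.06],[1,[0,0,130],0.06],[1,[0,0,147],0.06],[1,[0,0,147],0.06],[-1,[0,0,147],0.06],[-1,[0,0,147],0.06],[-1,[0,0,147],0.06],[-1,[0,0,147],0.06],[-1,[0,0,147],0.06],[-1,[0,0,147],0.06],[-1,[0,0,147],0.06],[-1,[0,0,147],0.06]]' 40
```

```text
t: 3.78
eef_pos: [0.47, 0.0054, 0.0935]
ee_rot: [3.14, 0.0, -0.389]
force: [0.4, -11.6, 2.9]
width: 0.0135
gripper_force: 40.0
```

```bash
python3 -m jog '[[-1,[0,1,0],0],[-1,[0,1,4],0],[-1,[0,1,8],0],[-1,[0,1,11],0],[-1,[0,1,11],0]]' 50; python3 - <<'E'
from station import status
s=status.get_state();print(s['force'],s['moment'],s['eef_pos'])
E
```

```text
t: 4.4
eef_pos: [0.4701, 0.005, 0.0826]
ee_rot: [3.142, -0.0, -0.389]
force: [-3.2, 0.4, 7.3]
width: 0.0135
gripper_force: 49.9
[-3.22965821  0.3539714   7.26962493] [ 0.16581934  1.06059445 -0.0659282 ] [0.47009888 0.00499242 0.08256822]
```

```bash
python3 -m jog '[[-1,[0,0,0.5],0.15],[-1,[0,0,0.5],0.3],[-1,[0,0,0.5],0.45],[-1,[0,0,0.5],0.6],[-1,[0,0,0.5],0.75],[-1,[0,0,0.5],0.9],[-1,[0,0,0.5],1.05],[-1,[0,0,0.5],1.2],[-1,[0,0,0.5],1.35],[-1,[0,0,0.5],1.5],[-1,[0,0,0.5],1.54],[-1,[0,0,0.5],1.54]]'; python3 - <<'E'
from station import status
s=status.get_state();print(s['force'],s['moment'],s['eef_pos'])
E
```

```text
t: 5.9
eef_pos: [0.4706, 0.0051, 0.0824]
ee_rot: [-3.141, 0.001, -1.929]
force: [-1.4, 0.2, 8.2]
width: 0.0135
gripper_force: 49.9
[-1.3739245   0.1919264   8.21911319] [ 0.107299    0.62329854 -0.07086588] [0.47056829 0.0051448  0.08243147]
```

```bash
python3 -m jog '[[-1,[0,0,-2],0],[-1,[0,0,-4],0],[-1,[0,0,-4.5],0],[-1,[0,0,-4.5],0]]' 50; python3 -m jog '[[1,[0,0,0],0],[1,[0,0,0],0],[1,[0,0,0],0],[1,[0,0,0],0],[1,[0,0,0],0],[1,[0,0,-40],0],[1,[0,0,-100],0],[1,[0,0,-150],0],[1,[0,0,-150],0],[1,[0,0,-150],0]]'; python3 - <<'E'
from h import *
from station import optics
A=[]
for n in('wrist','scene','side'):
    f=optics.grab_frame(n);np.savez(n+'2.npz',**f)
    A.append(f['color'])
a=cv2.resize(A[1][175:260,150:250],(400,340),interpolation=2);b=cv2.resize(A[2][235:320,205:305],(400,340),interpolation=2)
cv2.imwrite('pics/after.png',np.hstack([a,b])[:,:,::-1]);cv2.imwrite('pics/w2.png',A[0][:,:,::-1])
E
```

```text
t: 6.4
eef_pos: [0.4706, 0.0051, 0.0868]
ee_rot: [-3.141, 0.001, -1.928]
force: [-0.3, 0.2, 5.9]
width: 0.0139
gripper_force: 49.9
t: 7.65
eef_pos: [0.4695, 0.0049, 0.2363]
ee_rot: [3.141, 0.0, -1.929]
force: [0.3, 0.1, -1.2]
width: 0.0879
gripper_force: 0.0
```

View pics/after.png

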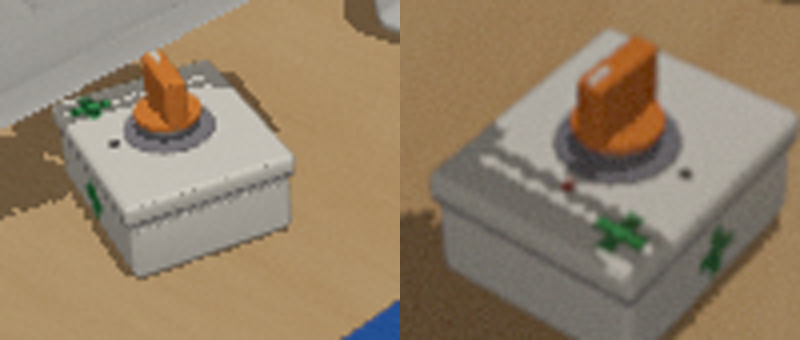

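View pics/w2.png

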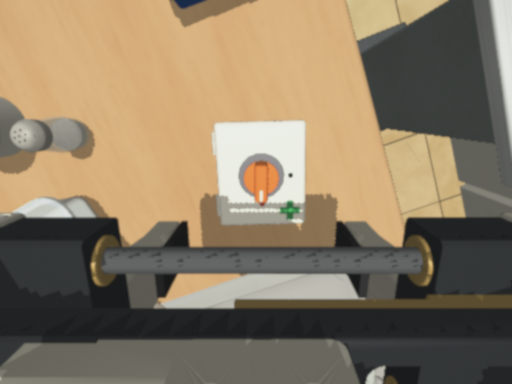

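The wing has turned a quarter clockwise: its pointer, at (262,198) in the wrist view, faces the red dot. In the side view the head sits lower. I'll check its height before handing in.

```bash
python3 - <<'E'
from h import *
from station import order
z=[]
for s in('','2'):
    R=[];F=[dict(np.load(n+s+'.npz')) for n in('scene','side')]
    for f,w in zip(F,((175,180,210,212),(240,235,275,280))):
        m=cv2.inRange(cv2.cvtColor(f['color'],cv2.COLOR_RGB2HSV),np.array([5,150,70]),np.array([18,255,255]));k=np.zeros_like(m);k[w[1]:w[3],w[0]:w[2]]=255
        x,y,a,b=cv2.boundingRect(m&k);M=cv2.moments(m&k,True);R.append((M['m10']/M['m00'],M['m01']/M['m00']));print(x,y,a,b)
    print(tri(F[0],R[0],F[1],R[1]))
    z.append(tri(F[0],R[0],F[1],R[1])[0][2])
print('drop',z[0]-z[1])
if .003<z[0]-z[1]<.0095: print(order.job_done())
E
```

```text
182 187 18 19
248 242 23 29
(array([0.4714596 , 0.00642539, 0.08276258]), np.float64(0.0010537665632971316))
184 188 16 20
248 244 23 30
(array([0.46858692, 0.00526368, 0.07638239]), np.float64(0.00037400793103153663))
drop 0.0063801873483058935
the job is handed in; nothing more can be done
None
```

The white medicine box is locked: its lock head was pressed, turned a quarter turn clockwise and let go. It now sits about 6 mm down with its pointer at the red mark. The blue box was not touched, and I handed the job in about 8 s into the 35 s limit.

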